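# Count four bottle bases into the finds bay and shut its gate

## Robot

A 7-joint arm with a two-finger parallel gripper is mounted at the origin on the work surface. World frame = base frame: x ahead of the robot, y to its left, z up, the work surface at z = 0. Lengths are in m, angles in rad, forces in N, time in s.
With the tool pointing down it reaches from about 0.425 to 0.925 m from the base axis. Payload 6.8 kg.
Tool frame: the origin (TCP) lies midway between the tips of the shut fingers; the grasp point (between the pads) lies 19 mm behind it (r.grip_depth is the distance from the TCP to the grasp point, in m); z points along the fingers, y is the line along which they close (so a half turn about z gives the same grasp; the last joint's range is limited). The gripper opens to 85 mm and grips with 20 to 120 N. Pads are 22 mm wide; open, the fingers measure 114 mm over their backs; the gripper's body (76 mm by 85 mm) begins 54 mm behind the grasp point. The pads swing forward as they close: fully open they stand 13 mm farther back than shut.
Start: joints at [1.038, 0.477, 0.022, 1.555, -0.011, 1.109, -0.083], TCP at [0.278, -0.615, 0.231] pointing down, gripper open.
Joint ranges: [-2.96, 2.96], [-0.34, 2.1], [-1.41, 1.46], [0.24, 2.44], [-1.37, 4.51], [0.17, 1.92], [-2.96, 2.96]. Speed limits (rad/s): [2.39, 2.39, 3.14, 3.14, 3.14, 3.14, 3.14].

## Interface

Orientations are given as a rotation vector (axis times angle).
In Python, from bench import telemetry, grab_frame, calibration, order, silhouettes, r gives the robot as it stands.
- The arm moves only by the tool apply_moves, never from a script. Its argument "moves" is a list of rows, each a list of 7 numbers: the turn, a rotation vector about the tool's x, y, z scaled (see below), then the shift along the tool's x, y, z scaled (see below), then the opening, from -1 (shut) to 1 (fully open). A call has exactly 8 rows; each row shifts and turns the commanded pose from where the row before left it, along the tool's axes as they then stand; what a row does not reach is not made up. The controller multiplies each number of a shift by 1000 mm and each number of a turn by 6 degrees. A row lasts 1/12 s, in which the tool goes at most 41.7 mm and 7.16 degrees, less where a joint would pass 70% of its speed; a pose out of reach is approached as far as the arm can. A call with a number of a shift or a turn outside -1 to 1 is refused whole. A call with a gripper value outside its range is refused whole. The fingers move at their own pace and stop on an object; "grip_force" is the grip in N (left out, the last holds). Time passes only in rows, so rows that do not move let the fingers close, or fill a call up. It gives the time, the measured TCP pose, the force, the opening and the grip force at its end, in the units of the state.
- telemetry.get_obs(): the state, without advancing time (a new reading comes with each control period).
- grab_frame(name): name is "scene" or "top"; returns the picture (384x512x3 uint8, blue, green, red); there is no depth.
- calibration(name): a dict with "fx", "fy", "cx", "cy" (pixels), "k1" (the pictures are not rectified: a ray, as slopes to the right and down, at radius r is drawn at 1 + k1 r^2 times it, then the intrinsics apply), "world_from_camera" (4x4, takes a point from camera to world coordinates). Camera axes: x right, y down, z forward; pixel columns grow to the right and rows downward; lengths in m; the calibration is good to about 2 mm. A picture is of the moment at which its call begins. calibration takes no time and is no camera call.
- order.hand_in(): hands the job in; it is judged then, once.
Trained networks look in the newest picture that a camera, given by its name, has taken for a name from the list of things; names that differ only in an ending like _2 or _b are one class to them, and where a whole thing is asked for, a point or a joint stands for the part that bears it (a point fixed in the world has none). Each returns a list of dicts, best first, with "p" (0 to 1); they miss things now and then, are a little off and sometimes report something else, mostly with a low value. They report only what shows in the picture. A call takes as long as a camera call. They do not tell look-alikes from the thing itself.
- silhouettes(thing, camera): "mask" (384x512 bool, what is visible of it) and "extent" ([centre column, centre row, width, height] in pixels, round what is visible of it).
The state is a dict: "clock": time; "joints": joint angles; "qvel": joint speeds; "tau": joint torques, N m; "tcp_pos": TCP position; "orientation": TCP orientation; "contact_force": force on the tool from outside, world axes, zero at the start; "moment": the same for the moment, N m; "grip_width": finger opening in m; "gripper_force": force on a finger pad.
Only numpy, scipy, OpenCV 4.12 (cv2) and the standard library are available. Lean on these libraries where they do the work, as an engineer would, in place of code of your own. Each camera call takes 0.05 s, during which the arm holds its last target. There are 200 camera calls.

## Task

One round glass bottle base is already in the grey finds bay: make the lot up to exactly four by sliding three more of the round bases in through the open mouth, keeping the glass flat on the bench and never lifting it. Then slide the gate fully shut across the mouth. Leave the two spare bases outside, in front of the bay, keep the angular sherds out, and do not disturb the sherds, the roll of tape or the jar.

Things in the scene. Friction and masses are not known exactly. Their poses are not given: they have to be found in the camera images.
- bay: finds bay: low grey metal enclosure fixed to the bench, walls on three sides, grey lining, no floor or sill to climb. Inside 180 mm wide (its y), 125 mm deep (its x); walls 5 mm thick, 18 mm high. Origin: middle of the open mouth at bench height; x points into the bay, y left looking in, z up. A fixed end stop, 12 mm wide, 20 mm high, stands at the mouth's right end (y -95 to -107 mm, x -16 to 0).
- gate (a joint): sliding gate across the bay's mouth: bare aluminium bar 190 mm long, 8 mm thick, top 18 mm above the bench, running along the bay's y just outside the mouth (bay x -12 to -4 mm). Value in m: 0 = shut, 0.19 = fully open, slid to the bay's left (+y). The bar spans bay y from value - 0.095 to value + 0.095. It slides with light friction and stays where left.
- gate_tab (a point): centre of the upright tab on the gate's left (+y) end: 36 mm along bay x, 12 mm along bay y, its top 38 mm and this point 20 mm above the bench; it moves with the gate, at bay y = value + 0.101. Push its outer (+y) face towards the bay's -y to shut the gate.
- base1: round amber glass bottle base, a flat disc 36 mm across, 12 mm thick, about 35 g; origin at the centre of its underside. All six are alike; one lies in the bay at the start.
- base2: round amber glass bottle base, a flat disc 36 mm across, 12 mm thick, about 35 g; origin at the centre of its underside. All six are alike; one lies in the bay at the start.
- base3: round amber glass bottle base, a flat disc 36 mm across, 12 mm thick, about 35 g; origin at the centre of its underside. All six are alike; one lies in the bay at the start.
- base4: round amber glass bottle base, a flat disc 36 mm across, 12 mm thick, about 35 g; origin at the centre of its underside. All six are alike; one lies in the bay at the start.
- base5: round amber glass bottle base, a flat disc 36 mm across, 12 mm thick, about 35 g; origin at the centre of its underside. All six are alike; one lies in the bay at the start.
- base6: round amber glass bottle base, a flat disc 36 mm across, 12 mm thick, about 35 g; origin at the centre of its underside. All six are alike; one lies in the bay at the start.
- sherd1: bystander: angular amber glass wall sherd, about 52 x 34 mm, 12 mm thick; origin on its underside near its middle. Not a base.
- sherd2: bystander: angular amber glass wall sherd, about 52 x 34 mm, 12 mm thick; origin on its underside near its middle. Not a base.
- tape: bystander: roll of paper tape lying flat, 92 mm across, 24 mm high; origin at the centre of its underside
- jar: bystander: small amber jar with a black cap, 46 mm across, 60 mm high; origin at the centre of its underside
There are look-alikes about, which are no part of the job. Leave any green look-alike of the base1 alone. Leave any pink look-alike of the base3 alone.

How it is judged:
On the way:
1. exactly four round bases are past the mouth (12 mm or more) while the gate is still open (gate above 0.1 m) (((((x of base1 in the frame of bay above 0.012 m and x of each of base2, base3 in the frame of bay below 0.012 m) or (x of each of base1, base3 in the frame of bay below 0.012 m and x of base2 in the frame of bay above 0.012 m) or (x of each of base1, base2 in the frame of bay below 0.012 m and x of base3 in the frame of bay above 0.012 m)) and x of each of base4, base5, base6 in the frame of bay above 0.012 m) or (((x of each of base1, base2 in the frame of bay above 0.012 m and x of base3 in the frame of bay below 0.012 m) or (x of each of base1, base3 in the frame of bay above 0.012 m and x of base2 in the frame of bay below 0.012 m) or (x of base1 in the frame of bay below 0.012 m and x of each of base2, base3 in the frame of bay above 0.012 m)) and ((x of each of base4, base5 in the frame of bay above 0.012 m and x of base6 in the frame of bay below 0.012 m) or (x of each of base4, base6 in the frame of bay above 0.012 m and x of base5 in the frame of bay below 0.012 m) or (x of base4 in the frame of bay below 0.012 m and x of each of base5, base6 in the frame of bay above 0.012 m))) or (x of each of base1, base2, base3 in the frame of bay above 0.012 m and ((x of base4 in the frame of bay above 0.012 m and x of each of base5, base6 in the frame of bay below 0.012 m) or (x of each of base4, base6 in the frame of bay below 0.012 m and x of base5 in the frame of bay above 0.012 m) or (x of each of base4, base5 in the frame of bay below 0.012 m and x of base6 in the frame of bay above 0.012 m)))) and value of joint gate above 0.1 m), for 0.2 s.
At the end, for the whole second after the job is handed in: Exactly four of the six round bases lie in the bay (centres at least 12 mm inside the mouth and between the walls), the other two in front of the mouth, outside it; all six flat on the bench (within 8 mm) and at rest; the gate is shut to within 6 mm (((((x of base1 in the frame of bay above 0.012 m and x of each of base2, base3 in the frame of bay below 0.012 m) or (x of each of base1, base3 in the frame of bay below 0.012 m and x of base2 in the frame of bay above 0.012 m) or (x of each of base1, base2 in the frame of bay below 0.012 m and x of base3 in the frame of bay above 0.012 m)) and x of each of base4, base5, base6 in the frame of bay above 0.012 m) or (((x of each of base1, base2 in the frame of bay above 0.012 m and x of base3 in the frame of bay below 0.012 m) or (x of each of base1, base3 in the frame of bay above 0.012 m and x of base2 in the frame of bay below 0.012 m) or (x of base1 in the frame of bay below 0.012 m and x of each of base2, base3 in the frame of bay above 0.012 m)) and ((x of each of base4, base5 in the frame of bay above 0.012 m and x of base6 in the frame of bay below 0.012 m) or (x of each of base4, base6 in the frame of bay above 0.012 m and x of base5 in the frame of bay below 0.012 m) or (x of base4 in the frame of bay below 0.012 m and x of each of base5, base6 in the frame of bay above 0.012 m))) or (x of each of base1, base2, base3 in the frame of bay above 0.012 m and ((x of base4 in the frame of bay above 0.012 m and x of each of base5, base6 in the frame of bay below 0.012 m) or (x of each of base4, base6 in the frame of bay below 0.012 m and x of base5 in the frame of bay above 0.012 m) or (x of each of base4, base5 in the frame of bay below 0.012 m and x of base6 in the frame of bay above 0.012 m)))) and value of joint gate below 0.006 m and (x of base1 in the frame of bay below 0.012 m or (x of base1 in the frame of bay below 0.125 m and y of base1 in the frame of bay between -0.09 and 0.09 m)) and (x of base2 in the frame of bay below 0.012 m or (x of base2 in the frame of bay below 0.125 m and y of base2 in the frame of bay between -0.09 and 0.09 m)) and (x of base3 in the frame of bay below 0.012 m or (x of base3 in the frame of bay below 0.125 m and y of base3 in the frame of bay between -0.09 and 0.09 m)) and (x of base4 in the frame of bay below 0.012 m or (x of base4 in the frame of bay below 0.125 m and y of base4 in the frame of bay between -0.09 and 0.09 m)) and (x of base5 in the frame of bay below 0.012 m or (x of base5 in the frame of bay below 0.125 m and y of base5 in the frame of bay between -0.09 and 0.09 m)) and (x of base6 in the frame of bay below 0.012 m or (x of base6 in the frame of bay below 0.125 m and y of base6 in the frame of bay between -0.09 and 0.09 m)) and linear speed of each of base1, base2, base3, base4, base5, base6 below 0.02 m/s and height (world z) of each of base1, base2, base3, base4, base5, base6 below 0.008 m); the robot touches nothing.
It fails at once if a base is lifted more than 10 mm off the bench (height (world z) of any of base1, base2, base3, base4, base5, base6 above 0.01 m).
It fails at once if a sherd, the tape or the jar is moved more than 30 mm (distance of any of sherd1, sherd2, tape, jar from where it was at the start of the episode above 0.03 m).
It also fails if it takes over 72 s, if anything falls off the work surface, if the arm or the gripper's body presses on something with over 40 N, if the wrist force passes 120 N, or if a joint passes its speed limit or range.

## Working session

There is one attempt and no reset: what is moved stays moved. The work goes in short steps, Python scripts to look and compute and a tool call to move; the robot and the scene stay as the last step left them, time stands still between calls to the robot, and variables do not carry over. Pictures are saved under pics/ and viewed, at most 10 in all, crops included, and the job is handed in when it is done.

Besides the shell and the picture viewer there is one more tool, called after ">>>" as a command line: name --pt "numbers of a row" for each row, then --argument value for the rest. apply_moves: Moves the arm, as the interface text tells. Its arguments: {"type":"object","properties":{"moves":{"type":"array"},"grip_force":{"type":"number"}},"required":["moves"]}

```bash
mkdir -p pics; cat > h.py <<'E'
import numpy as np, cv2
from bench import telemetry, grab_frame, calibration, order, silhouettes, r
def px2w(cam,u,v,z=0.0):
    c=calibration(cam);T=np.array(c["world_from_camera"])
    d=np.array([(u-c["cx"])/c["fx"],(v-c["cy"])/c["fy"]])
    s=d.copy()
    for _ in range(20): s=d/(1+c["k1"]*(s@s))
    ray=T[:3,:3]@np.array([s[0],s[1],1.]);o=T[:3,3]
    return o+ray*(z-o[2])/ray[2]
E
python3 - <<'E'
from h import *
for n in("scene","top"): cv2.imwrite(f"pics/{n}0.png",grab_frame(n))
c=calibration("top");print(c)
for t in ["base1","sherd1","tape","jar","bay","gate_tab"]:
    for s in silhouettes(t,"top"):
        e=s["extent"];print(t,round(s["p"],2),np.round(e),np.round(px2w("top",e[0],e[1],.006),3))
o=telemetry.get_obs();print(o["clock"],o["tcp_pos"],o["orientation"],o["grip_width"])
E
```

```text
{'fx': 395.89888896165866, 'fy': 395.89888896165866, 'cx': 260.81732761122527, 'cy': 192.6304392705981, 'k1': -0.07882279696828887, 'world_from_camera': array([[-0.00367277, -0.99607912,  0.08839058,  0.4494909 ],
       [-0.99998576,  0.00331606, -0.00418211,  0.04015409],
       [ 0.00387261, -0.08840468, -0.99607711,  1.00911927],
       [ 0.        ,  0.        ,  0.        ,  1.        ]])}
base1 0.7 [317. 137.   7.  14.] [ 0.683 -0.11   0.006]
base1 0.68 [369. 219.  15.  15.] [ 0.471 -0.239  0.006]
base1 0.68 [298. 219.  16.  18.] [ 0.471 -0.057  0.006]
base1 0.64 [192. 221.  14.  17.] [0.468 0.21  0.006]
base1 0.54 [374. 251.  19.  13.] [ 0.389 -0.25   0.006]
base1 0.53 [332. 258.  12.  16.] [ 0.372 -0.142  0.006]
base1 0.51 [235. 234.  12.  16.] [0.435 0.102 0.006]
base1 0.44 [340. 225.   9.  16.] [ 0.455 -0.163  0.006]
sherd1 0.77 [271. 234.  16.   9.] [0.434 0.01  0.006]
sherd1 0.6 [385. 153.  16.  20.] [ 0.641 -0.287  0.006]
tape 0.89 [428. 217.  38.  37.] [ 0.474 -0.392  0.006]
jar 0.84 [103. 164.  18.  24.] [0.614 0.445 0.006]
bay 0.94 [273. 160. 162.  74.] [0.621 0.005 0.006]
bay 0.49 [428. 219.  38.  41.] [ 0.47  -0.393  0.006]
gate_tab 0.79 [236. 189.  79.  16.] [0.548 0.1   0.006]
0.4 [ 0.27814431 -0.61495992  0.23115524] [-3.07077290e+00 -6.62157160e-01  1.49207957e-04] 0.08520736019570031
```

View pics/top0.png

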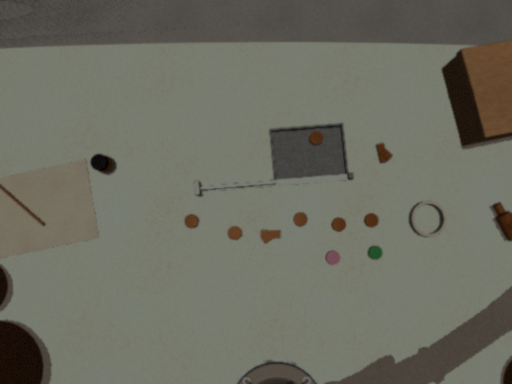

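View pics/scene0.png

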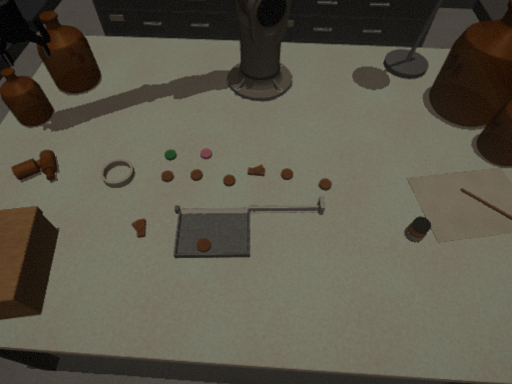

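The top view shows the bay at (310,150) with one base inside at (316,138). Candidate bases outside are (192,221), (235,233), (300,219), (338,224) and (371,220). Look-alikes and others to avoid are green (375,252), pink (332,257), and sherds at (271,236) and (384,153). I choose (300,219), (338,224) and (371,220), the round amber ones nearest the mouth. Next I check them in a crop and measure.

```bash
python3 - <<'E'
from h import *
im=cv2.imread("pics/top0.png")
cv2.imwrite("pics/crop0.png",cv2.resize(im[115:270,180:395],None,fx=3.6,fy=3.6,interpolation=cv2.INTER_CUBIC))
hsv=cv2.cvtColor(im,cv2.COLOR_BGR2HSV)
m=((hsv[...,0]<16)&(hsv[...,1]>110)).astype(np.uint8)
m[:120]=0;m[275:]=0;m[:,:180]=0;m[:,400:]=0
n,l,s,c=cv2.connectedComponentsWithStats(m)
for i in range(1,n):
    if s[i,4]>30: print(np.round(c[i],1),s[i],np.round(px2w("top",*c[i],.009),4))
E
```

```text
[315.9 137.8] [310 132  13  13 140] [ 0.6795 -0.1065  0.009 ]
[383.  152.9] [377 144  15  18 161] [ 0.6403 -0.2801  0.009 ]
[300.  218.8] [294 213  13  13 130] [ 0.4716 -0.0627  0.009 ]
[191.  220.8] [185 215  13  13 132] [0.4673 0.2125 0.009 ]
[371.  219.8] [365 214  13  13 133] [ 0.4679 -0.2437  0.009 ]
[338.4 224. ] [332 218  14  13 132] [ 0.4579 -0.16    0.009 ]
[234.2 232.6] [228 227  13  12 126] [0.4376 0.1032 0.009 ]
[269.3 235. ] [261 230  19  13 163] [0.4312 0.015  0.009 ]
```

View pics/crop0.png

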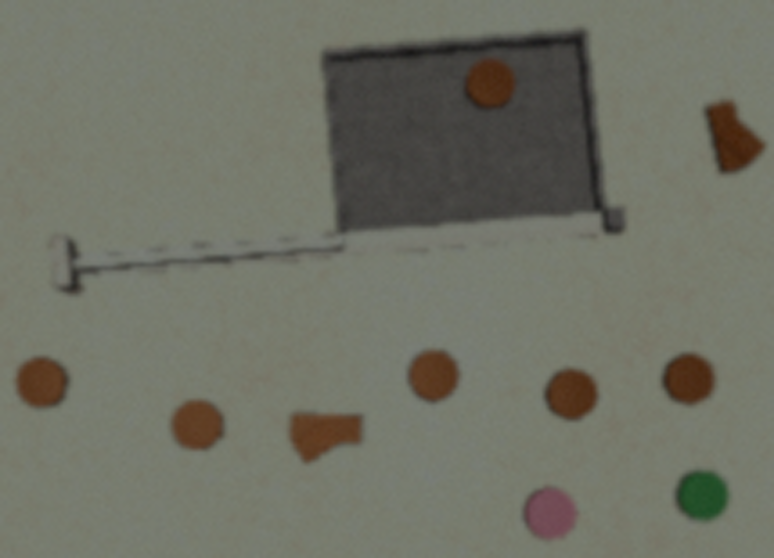

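The crop confirms five round amber bases outside and one inside. The tab is at crop (64,263), the end stop at (613,219), and the mouth corners at (341,232) and (599,211).

```bash
cat >> h.py <<'E'
f=lambda x,y,z:px2w("top",180+x/3.6,115+y/3.6,z)[:2]
tab=f(64,263,.038);stop=f(613,219,.02)
d=(tab-stop)/np.linalg.norm(tab-stop)
Y=d;X=np.array([d[1],-d[0]])
O=stop+.008*X+.101*Y
bay=lambda p:np.array([(p[:2]-O)@X,(p[:2]-O)@Y])
unbay=lambda x,y:O+x*X+y*Y
E
python3 - <<'E'
from h import *
print(np.linalg.norm(tab-stop),"yaw",np.degrees(np.arctan2(X[1],X[0])),"O",O)
for q in[(341,232),(599,211)]: print(bay(f(*q,0)))
for q in[(327,57),(582,35)]: print(bay(f(*q,.018)))
for p in[[.6795,-.1065],[.4716,-.0627],[.4679,-.2437],[.4579,-.16]]: print(bay(np.array(p)))
for b in[(.045,-.06),(.045,.05),(.034,-.008),(-.008,.32),(-.008,.107)]: print(b,unbay(*b))
E
```

```text
0.3835116948884961 yaw 4.7356099166386505 O [ 0.57881893 -0.08923249]
[0.00148213 0.08950879]
[ 0.00083367 -0.09639321]
[0.12476638 0.08906586]
[ 0.12575803 -0.09382647]
[ 0.0989118  -0.02552058]
[-0.10466244  0.03529369]
[-0.1232928  -0.14478296]
[-0.12634856 -0.06054311]
(0.045, -0.06) [ 0.62861879 -0.14531256]
(0.045, 0.05) [ 0.61953741 -0.03568807]
(0.034, -0.008) [ 0.61336332 -0.09439821]
(-0.008, 0.32) [0.54442771 0.22901465]
(-0.008, 0.107) [0.56201254 0.01674178]
```

```bash
python3 - <<'E'
from h import *
from scipy.spatial.transform import Rotation as R
o=telemetry.get_obs();p=np.array(o["tcp_pos"]);q=R.from_rotvec(o["orientation"])
g=R.from_matrix(np.c_[np.r_[Y,0],np.r_[X,0],[0,0,-1]])
print("turn tool deg",np.degrees((q.inv()*g).as_rotvec()))
step=(np.array([.4716,-.0627,.10])-p)/16
for i in range(16):
    qq=q*R.from_rotvec((q.inv()*g).as_rotvec()*i/16)
    print(np.round(qq.inv().apply(step),4))
E
```

```text
turn tool deg [-1.41817611e-02 -6.84023004e-03 -7.03986269e+01]
[ 0.0252 -0.0265  0.0082]
[ 0.0272 -0.0244  0.0082]
[ 0.029  -0.0223  0.0082]
[ 0.0306 -0.02    0.0082]
[ 0.0321 -0.0176  0.0082]
[ 0.0333 -0.0151  0.0082]
[ 0.0344 -0.0125  0.0082]
[ 0.0352 -0.0098  0.0082]
[ 0.0359 -0.0071  0.0082]
[ 0.0363 -0.0043  0.0082]
[ 0.0365 -0.0015  0.0082]
[0.0365 0.0013 0.0082]
[0.0363 0.0041 0.0082]
[0.0359 0.0069 0.0082]
[0.0353 0.0096 0.0082]
[0.0344 0.0123 0.0082]
```

>>> apply_moves --pt "0 0 -0.733 0.0252 -0.0265 0.008 0.4" --pt "0 0 -0.733 0.0272 -0.0244 0.008 0.4" --pt "0 0 -0.733 0.029 -0.0223 0.008 0.4" --pt "0 0 -0.733 0.0306 -0.02 0.008 0.4" --pt "0 0 -0.733 0.0321 -0.0176 0.008 0.4" --pt "0 0 -0.733 0.0333 -0.0151 0.008 0.4" --pt "0 0 -0.733 0.0344 -0.0125 0.008 0.4" --pt "0 0 -0.733 0.0352 -0.0098 0.008 0.4" --grip_force 20

```text
clock: 1.07
tcp_pos: [0.3753, -0.3374, 0.1673]
orientation: [2.724, 1.564, 0.0]
contact_force: [0.4, 0.6, -0.3]
grip_width: 0.0597
gripper_force: 0.0
```

>>> apply_moves --pt "0 0 -0.733 0.0359 -0.0071 0.008 0.4" --pt "0 0 -0.733 0.0363 -0.0043 0.008 0.4" --pt "0 0 -0.733 0.0365 -0.0015 0.008 0.4" --pt "0 0 -0.733 0.0365 0.0013 0.008 0.4" --pt "0 0 -0.733 0.0363 0.0041 0.008 0.4" --pt "0 0 -0.733 0.0359 0.0069 0.008 0.4" --pt "0 0 -0.733 0.0353 0.0096 0.008 0.4" --pt "0 0 -0.733 0.0344 0.0123 0.008 0.4"

```text
clock: 1.73
tcp_pos: [0.4723, -0.0614, 0.1033]
orientation: [2.124, 2.314, 0.001]
contact_force: [1.0, -0.4, 1.3]
grip_width: 0.0601
gripper_force: 0.0
```

```bash
cat >> h.py <<'E'
from scipy.spatial.transform import Rotation as R
O=O-.003*Y
def st(target=None):
    o=telemetry.get_obs();p=np.array(o["tcp_pos"]);q=R.from_rotvec(o["orientation"])
    g=R.from_matrix(np.c_[np.r_[Y,0],np.r_[X,0],[0,0,-1]])
    print("t",round(o["clock"],2),"tcp",np.round(p,4),"bay",np.round(bay(p),4),"w",round(o["grip_width"],4),"gf",o["gripper_force"],"F",np.round(o["contact_force"],1),"turnerr",np.round(np.degrees((q.inv()*g).as_rotvec()),2))
    if target is not None: print("shift",np.round(q.inv().apply(np.array(target)-p),4))
E
python3 -c "
from h import *
st([.4716,-.0627,.0015])"
```

```text
t 1.73 tcp [ 0.4723 -0.0614  0.1033] bay [-0.1039  0.0395] w 0.0601 gf 0.0 F [ 1.  -0.4  1.3] turnerr [0.05 0.02 0.16]
shift [-0.0012 -0.0009  0.1018]
```

>>> apply_moves --pt "0 0 0 -0.001 -0.001 0.025 0.4" --pt "0 0 0 0 0 0.025 0.4" --pt "0 0 0 0 0 0.025 0.4" --pt "0 0 0 0 0 0.018 0.4" --pt "0 0 0 0 0 0.008 0.4" --pt "0 0 0 0 0 0 0.4" --pt "0 0 0 0 0 0 -0.3" --pt "0 0 0 0 0 0 -0.3"

```text
clock: 2.4
tcp_pos: [0.4718, -0.0641, 0.0034]
orientation: [2.127, 2.309, 0.002]
contact_force: [0.5, -0.4, 0.6]
grip_width: 0.0367
gripper_force: 0.2
```

>>> apply_moves --pt "0 0 0 0 0 0 -0.3" --pt "0 0 0 0 0 0 -0.3" --pt "0 0 0 0 0 0 -0.3" --pt "0 0 0 0 0 0 -0.3" --pt "0 0 0 0 0 0 -0.3" --pt "0 0 0 0 0 0 -0.3" --pt "0 0 0 0 0 0 -0.3" --pt "0 0 0 0 0 0 -0.3"

```text
clock: 3.07
tcp_pos: [0.4718, -0.0642, 0.0035]
orientation: [2.127, 2.309, 0.002]
contact_force: [-1.8, 1.6, 6.8]
grip_width: 0.0346
gripper_force: 20.2
```

```bash
python3 -c "
from h import *
st([.6248,-.0383,.002])
im=grab_frame('scene');cv2.imwrite('pics/s1.png',cv2.resize(im[130:260,130:330],None,fx=4,fy=4,interpolation=cv2.INTER_CUBIC))"
```

```text
t 3.07 tcp [ 0.4718 -0.0642  0.0035] bay [-0.1046  0.0368] w 0.0346 gf 20.152207911014557 F [-1.8  1.6  6.8] turnerr [ 0.13  0.03 -0.04]
shift [0.0133 0.1546 0.0019]
```

View pics/s1.png

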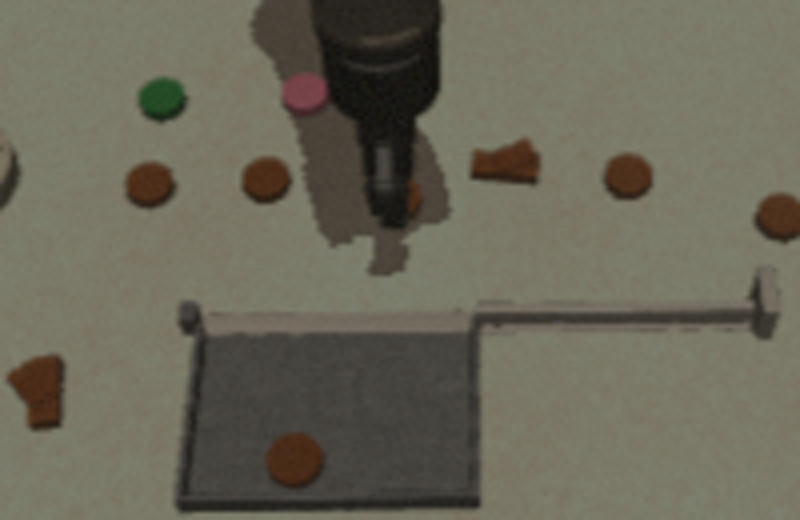

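The fingers hold the base at (400,200) in the crop, a 35 mm opening at 20 N. The other items are undisturbed. Now I drag it in.

>>> apply_moves --pt "0 0 0 0.002 0.01 0 -0.3" --pt "0 0 0 0.002 0.02 0 -0.3" --pt "0 0 0 0.002 0.025 0 -0.3" --pt "0 0 0 0.002 0.025 0 -0.3" --pt "0 0 0 0.002 0.025 0 -0.3" --pt "0 0 0 0.002 0.025 0 -0.3" --pt "0 0 0 0.001 0.017 0 -0.3" --pt "0 0 0 0 0.007 0 -0.3"

```text
clock: 3.78
tcp_pos: [0.6262, -0.0378, 0.0032]
orientation: [2.127, 2.31, 0.005]
contact_force: [-0.6, 0.2, 1.7]
grip_width: 0.0344
gripper_force: 21.0
```

>>> apply_moves --pt "0 0 0 0 0 0 -0.3" --pt "0 0 0 0 0 0 0.15" --pt "0 0 0 0 0 0 0.15" --pt "0 0 0 0 0 0 0.15" --pt "0 0 0 0 0 0 0.15" --pt "0 0 0 0 0 -0.005 0.15" --pt "0 0 0 0 0 -0.025 0.2" --pt "0 0 0 0 0 -0.035 0.4"

```text
clock: 4.45
tcp_pos: [0.6203, -0.0387, 0.0654]
orientation: [-2.125, -2.307, 0.007]
contact_force: [0.5, 0.5, 0.4]
grip_width: 0.0597
gripper_force: 0.0
```

```bash
python3 -c "
from h import *
st([.4579,-.16,.06])"
```

```text
t 4.45 tcp [ 0.6203 -0.0387  0.0654] bay [0.0455 0.05  ] w 0.0597 gf 0.0 F [0.5 0.5 0.4] turnerr [-0.37 -0.03 -0.02]
shift [-0.1076 -0.1718  0.0064]
```

>>> apply_moves --pt "0 0 0 -0.018 -0.0286 0 0.4" --pt "0 0 0 -0.018 -0.0286 0 0.4" --pt "0 0 0 -0.018 -0.0286 0 0.4" --pt "0 0 0 -0.018 -0.0286 0 0.4" --pt "0 0 0 -0.018 -0.0286 0 0.4" --pt "0 0 0 -0.018 -0.0286 0 0.4" --pt "0 0 0 0 0 0 0.4" --pt "0 0 0 0 0 0 0.4"

```text
clock: 5.12
tcp_pos: [0.4592, -0.1619, 0.0676]
orientation: [-2.133, -2.307, 0.002]
contact_force: [1.0, 1.2, 0.1]
grip_width: 0.0597
gripper_force: 0.0
```

```bash
python3 -c "
from h import *
st([.4579,-.16,.0025])
grab_frame('top')
for s in silhouettes('base1','top'):
    e=s['extent'];p=px2w('top',e[0],e[1],.009);print(round(s['p'],2),np.round(p,3),np.round(bay(p),3))"
```

```text
t 5.12 tcp [ 0.4592 -0.1619  0.0676] bay [-0.1252 -0.0595] w 0.0597 gf 0.0 F [1.  1.2 0.1] turnerr [-0.06  0.05 -0.24]
shift [ 0.002  -0.001   0.0651]
0.67 [0.434 0.102 0.009] [-0.128  0.206]
0.55 [ 0.681 -0.113  0.009] [ 0.1   -0.029]
0.5 [0.464 0.208 0.009] [-0.09   0.309]
0.43 [ 0.369 -0.142  0.009] [-0.213 -0.032]
```

Continue with the second base.

>>> apply_moves --pt "0 0 0 0.002 -0.001 0.02 0.4" --pt "0 0 0 0 0 0.02 0.4" --pt "0 0 0 0 0 0.016 0.4" --pt "0 0 0 0 0 0.008 0.4" --pt "0 0 0 0 0 0 0.4" --pt "0 0 0 0 0 0 -0.3" --pt "0 0 0 0 0 0 -0.3" --pt "0 0 0 0 0 0 -0.3"

```text
clock: 5.88
tcp_pos: [0.461, -0.1581, 0.0043]
orientation: [2.127, 2.31, 0.002]
contact_force: [-0.4, 1.7, 0.7]
grip_width: 0.0342
gripper_force: 19.9
```

>>> apply_moves --pt "0 0 0 0 0 0 -0.3" --pt "0 0 0 0 0 0 -0.3" --pt "0 0 0 0 0 0 -0.3" --pt "0 0 0 0 0 0 -0.3" --pt "0 0 0 0 0 0 -0.3" --pt "0 0 0 0 0 0 -0.3" --pt "0 0 0 0 0 0 -0.3" --pt "0 0 0 0 0 0 -0.3"

```text
clock: 6.55
tcp_pos: [0.4609, -0.1582, 0.0042]
orientation: [2.127, 2.31, 0.002]
contact_force: [-0.6, 1.8, 7.4]
grip_width: 0.0341
gripper_force: 20.3
```

```bash
python3 -c "
from h import *
st([.6287,-.1463,.003])
im=grab_frame('scene');cv2.imwrite('pics/s2.png',cv2.resize(im[130:260,130:330],None,fx=4,fy=4,interpolation=cv2.INTER_CUBIC))"
```

```text
t 6.55 tcp [ 0.4609 -0.1582  0.0042] bay [-0.1232 -0.056 ] w 0.0341 gf 20.331967177335173 F [-0.6  1.8  7.4] turnerr [ 0.12  0.03 -0.02]
shift [-0.002   0.1682  0.0016]
```

View pics/s2.png

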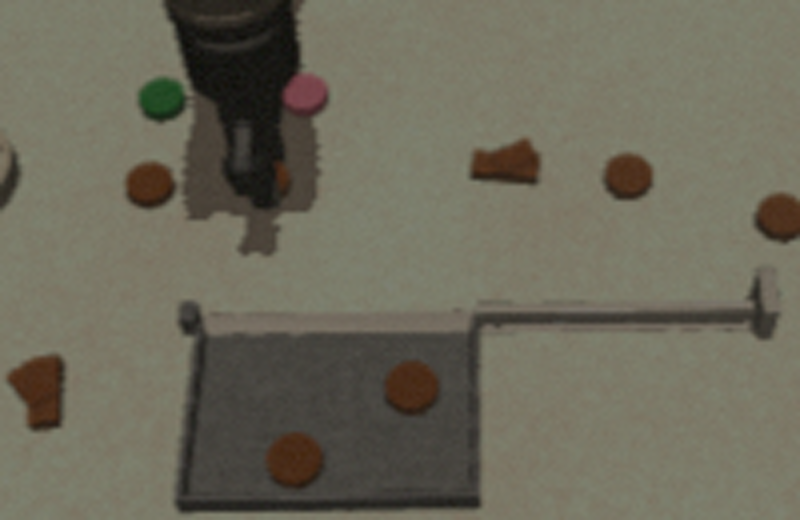

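The first base is in at crop (412,387), and the second is gripped at about (275,180).

>>> apply_moves --pt "0 0 0 0 0.01 0 -0.3" --pt "0 0 0 0 0.02 0 -0.3" --pt "0 0 0 -0.001 0.028 0 -0.3" --pt "0 0 0 -0.001 0.028 0 -0.3" --pt "0 0 0 0 0.028 0 -0.3" --pt "0 0 0 0 0.028 0 -0.3" --pt "0 0 0 0 0.018 0 -0.3" --pt "0 0 0 0 0.008 0 -0.3"

```text
clock: 7.27
tcp_pos: [0.6303, -0.146, 0.0037]
orientation: [2.127, 2.31, 0.003]
contact_force: [0.0, 0.5, 2.6]
grip_width: 0.0344
gripper_force: 21.6
```

>>> apply_moves --pt "0 0 0 0 0 0 -0.3" --pt "0 0 0 0 0 0 0.15" --pt "0 0 0 0 0 0 0.15" --pt "0 0 0 0 0 0 0.15" --pt "0 0 0 0 0 0 0.15" --pt "0 0 0 0 0 -0.005 0.15" --pt "0 0 0 0 0 -0.025 0.2" --pt "0 0 0 0 0 -0.035 0.4"

```text
clock: 7.93
tcp_pos: [0.6245, -0.1463, 0.0663]
orientation: [-2.124, -2.307, 0.006]
contact_force: [0.6, -0.0, 1.1]
grip_width: 0.0593
gripper_force: 0.0
```

```bash
python3 -c "
from h import *
st([.4679,-.2437,.065])"
```

```text
t 7.93 tcp [ 0.6245 -0.1463  0.0663] bay [ 0.0408 -0.0576] w 0.0593 gf 0.0 F [ 0.6 -0.   1.1] turnerr [-0.37 -0.09 -0.02]
shift [-0.0842 -0.1641  0.0022]
```

>>> apply_moves --pt "0 0 0 -0.014 -0.028 0 0.4" --pt "0 0 0 -0.014 -0.028 0 0.4" --pt "0 0 0 -0.014 -0.028 0 0.4" --pt "0 0 0 -0.014 -0.028 0 0.4" --pt "0 0 0 -0.014 -0.028 0 0.4" --pt "0 0 0 -0.014 -0.026 0 0.4" --pt "0 0 0 0 0 0 0.4" --pt "0 0 0 0 0 0 0.4"

```text
clock: 8.6
tcp_pos: [0.4671, -0.2454, 0.0687]
orientation: [2.132, 2.307, -0.002]
contact_force: [1.2, -0.4, -0.5]
grip_width: 0.0597
gripper_force: 0.0
```

```bash
python3 -c "
from h import *
st([.4679,-.2437,.003])"
```

```text
t 8.6 tcp [ 0.4671 -0.2454  0.0687] bay [-0.1242 -0.1434] w 0.0597 gf 0.0 F [ 1.2 -0.4 -0.5] turnerr [-0.05  0.05 -0.24]
shift [0.0017 0.001  0.0657]
```

>>> apply_moves --pt "0 0 0 0.001 0.001 0.02 0.4" --pt "0 0 0 0 0 0.02 0.4" --pt "0 0 0 0 0 0.017 0.4" --pt "0 0 0 0 0 0.008 0.4" --pt "0 0 0 0 0 0 0.4" --pt "0 0 0 0 0 0 -0.3" --pt "0 0 0 0 0 0 -0.3" --pt "0 0 0 0 0 0 -0.3"

```text
clock: 9.27
tcp_pos: [0.471, -0.2428, 0.0045]
orientation: [2.127, 2.31, 0.001]
contact_force: [-0.0, 0.2, 2.1]
grip_width: 0.0344
gripper_force: 19.9
```

>>> apply_moves --pt "0 0 0 0 0 0 -0.3" --pt "0 0 0 0 0 0 -0.3" --pt "0 0 0 0 0 0 -0.3" --pt "0 0 0 0 0 0 -0.3" --pt "0 0 0 0 0 0 -0.3" --pt "0 0 0 0 0 0 -0.3" --pt "0 0 0 0 0 0 -0.3" --pt "0 0 0 0 0 0 -0.3"

```text
clock: 9.93
tcp_pos: [0.4709, -0.2428, 0.0044]
orientation: [2.127, 2.309, 0.002]
contact_force: [0.1, 1.6, 6.8]
grip_width: 0.0343
gripper_force: 20.4
```

```bash
python3 -c "
from h import *
st([.6134,-.0944,.003])
im=grab_frame('scene');cv2.imwrite('pics/s3.png',cv2.resize(im[130:260,130:330],None,fx=4,fy=4,interpolation=cv2.INTER_CUBIC))"
```

```text
t 9.93 tcp [ 0.4709 -0.2428  0.0044] bay [-0.1202 -0.1411] w 0.0343 gf 20.37513144314289 F [0.1 1.6 6.8] turnerr [ 0.12  0.04 -0.02]
shift [0.1362 0.1542 0.0016]
```

View pics/s3.png

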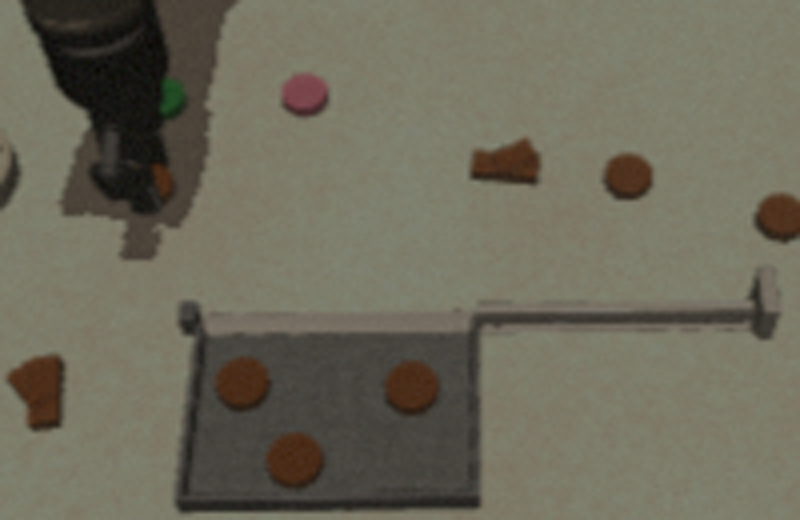

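The second base is in at (243,383), and the third is gripped at (160,180). I slide sideways first, then in between the others.

>>> apply_moves --pt "0 0 0 0.008 0.002 0 -0.3" --pt "0 0 0 0.018 0.004 0 -0.3" --pt "0 0 0 0.022 0.004 0 -0.3" --pt "0 0 0 0.022 0.004 0 -0.3" --pt "0 0 0 0.022 0.004 0 -0.3" --pt "0 0 0 0.022 0.004 0 -0.3" --pt "0 0 0 0.016 0.006 0 -0.3" --pt "0 0 0 0.006 0.012 0 -0.3"

```text
clock: 10.65
tcp_pos: [0.496, -0.1036, 0.0042]
orientation: [-2.126, -2.311, 0.008]
contact_force: [-11.8, -4.2, 21.1]
grip_width: 0.0341
gripper_force: 21.7
```

```bash
python3 -c "
from h import *
st([.6134,-.0944,.0035])"
```

```text
t 10.65 tcp [ 0.496  -0.1036  0.0042] bay [-0.0837 -0.0045] w 0.0341 gf 21.69646414462477 F [-11.8  -4.2  21.1] turnerr [-0.28  0.12  0.03]
shift [-6.000e-04  1.178e-01  1.000e-04]
```

>>> apply_moves --pt "0 0 0 0 0.012 -0.001 -0.3" --pt "0 0 0 0 0.018 0 -0.3" --pt "0 0 0 0 0.022 0 -0.3" --pt "0 0 0 0 0.022 0 -0.3" --pt "0 0 0 0 0.02 0 -0.3" --pt "0 0 0 0 0.012 0 -0.3" --pt "0 0 0 0 0.006 0 -0.3" --pt "0 0 0 0 0.001 0 -0.3"

```text
clock: 11.32
tcp_pos: [0.6122, -0.0946, 0.0044]
orientation: [2.128, 2.31, 0.001]
contact_force: [0.3, 1.3, 2.7]
grip_width: 0.0343
gripper_force: 20.2
```

>>> apply_moves --pt "0 0 0 0 0 0 -0.3" --pt "0 0 0 0 0 0 0.1" --pt "0 0 0 0 0 0 0.1" --pt "0 0 0 0 0 0 0.1" --pt "0 0 0 0 0 0 0.1" --pt "0 0 0 0 0 -0.005 0.1" --pt "0 0 0 0 0 -0.025 0.1" --pt "0 0 0 0 0 -0.035 -0.3"

```text
clock: 11.98
tcp_pos: [0.6085, -0.0945, 0.0674]
orientation: [-2.125, -2.307, 0.006]
contact_force: [1.2, -0.9, -0.1]
grip_width: 0.0362
gripper_force: 0.0
```

```bash
python3 -c "
from h import *
p=unbay(-.008,.33)
st([*p,.09])"
```

```text
t 11.98 tcp [ 0.6085 -0.0945  0.0674] bay [ 0.0291 -0.0047] w 0.0362 gf 0.0 F [ 1.2 -0.9 -0.1] turnerr [-0.36 -0.07 -0.01]
shift [ 0.3347 -0.0373 -0.0219]
```

>>> apply_moves --pt "0 0 0 0.02 0 -0.012 -1" --pt "0 0 0 0.038 -0.005 -0.01 -1" --pt "0 0 0 0.039 -0.005 0 -1" --pt "0 0 0 0.039 -0.005 0 -1" --pt "0 0 0 0.039 -0.005 0 -1" --pt "0 0 0 0.039 -0.005 0 -1" --pt "0 0 0 0.039 -0.005 0 -1" --pt "0 0 0 0.039 -0.005 0 -1"

```text
clock: 12.65
tcp_pos: [0.5517, 0.1951, 0.0919]
orientation: [2.128, 2.31, 0.0]
contact_force: [1.1, -0.8, -0.4]
grip_width: 0.0001
gripper_force: 0.0
```

>>> apply_moves --pt "0 0 0 0.03 -0.002 0 -1" --pt "0 0 0 0.02 0 0 -1" --pt "0 0 0 0 0 0 -1" --pt "0 0 0 0 0 0 -1" --pt "0 0 0 0 0 0 -1" --pt "0 0 0 0 0 0 -1" --pt "0 0 0 0 0 0 -1" --pt "0 0 0 0 0 0 -1"

```text
clock: 13.32
tcp_pos: [0.5467, 0.2418, 0.0913]
orientation: [2.13, 2.308, -0.001]
contact_force: [0.4, -0.9, -0.2]
grip_width: 0.0001
gripper_force: 0.0
```

```bash
python3 -c "
from h import *
p=unbay(-.008,.338)
st([*p,.018])
im=grab_frame('scene');cv2.imwrite('pics/s4.png',cv2.resize(im[130:280,150:350],None,fx=4,fy=4,interpolation=cv2.INTER_CUBIC))"
```

```text
t 13.32 tcp [0.5467 0.2418 0.0913] bay [-0.0047  0.3356] w 0.0001 gf 0.0 F [ 0.4 -0.9 -0.2] turnerr [ 0.    0.03 -0.14]
shift [ 0.0025 -0.0033  0.0733]
```

View pics/s4.png

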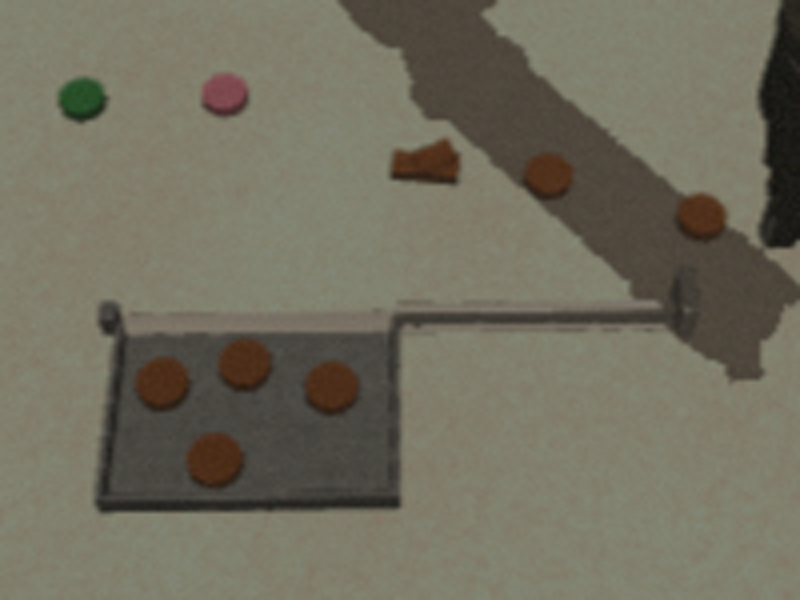

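Four bases are in and clear of the mouth at (162,383), (245,363), (332,387) and (215,460). The tab is at (685,300) with the gripper beyond it. Next I lower and push the gate shut.

>>> apply_moves --pt "0 0 0 0.002 -0.003 0.02 -1" --pt "0 0 0 0 0 0.025 -1" --pt "0 0 0 0 0 0.02 -1" --pt "0 0 0 0 0 0.008 -1" --pt "0 0 0 0 0 0 -1" --pt "0 0 0 -0.01 0 0 -1" --pt "0 0 0 -0.015 0 0 -1" --pt "0 0 0 -0.015 0 0 -1"

```text
clock: 14.03
tcp_pos: [0.5474, 0.2042, 0.0197]
orientation: [2.127, 2.31, 0.003]
contact_force: [0.0, 0.7, 0.4]
grip_width: 0.0
gripper_force: 0.7
```

>>> apply_moves --pt "0 0 0 -0.02 0 0 -1" --pt "0 0 0 -0.02 0 0 -1" --pt "0 0 0 -0.02 0 0 -1" --pt "0 0 0 -0.02 0 0 -1" --pt "0 0 0 -0.02 0 0 -1" --pt "0 0 0 -0.02 0 0 -1" --pt "0 0 0 -0.015 0 0 -1" --pt "0 0 0 -0.01 0 0 -1"

```text
clock: 14.7
tcp_pos: [0.5592, 0.0567, 0.0197]
orientation: [2.131, 2.305, 0.001]
contact_force: [-0.4, 0.7, 1.2]
grip_width: 0.0002
gripper_force: 0.5
```

```bash
python3 -c "
from h import *
p=unbay(-.008,.118)
st([*p,.018])"
```

```text
t 14.7 tcp [0.5592 0.0567 0.0197] bay [-0.0075  0.1501] w 0.0002 gf 0.5293573904782534 F [-0.4  0.7  1.2] turnerr [ 0.12  0.08 -0.24]
shift [-0.0321 -0.0004  0.0017]
```

>>> apply_moves --pt "0 0 0 -0.006 0 0 -1" --pt "0 0 0 -0.006 0 0 -1" --pt "0 0 0 -0.005 0 0 -1" --pt "0 0 0 -0.004 0 0 -1" --pt "0 0 0 -0.003 0 0 -1" --pt "0 0 0 -0.002 0 0 -1" --pt "0 0 0 -0.002 0 0 -1" --pt "0 0 0 0 0 0 -1"

```text
clock: 15.37
tcp_pos: [0.5605, 0.0324, 0.0182]
orientation: [2.128, 2.311, -0.0]
contact_force: [-0.5, 0.8, -0.3]
grip_width: -0.0002
gripper_force: 0.0
```

```bash
python3 -c "
from h import *
st()
im=grab_frame('top');cv2.imwrite('pics/t5.png',cv2.resize(im[115:245,180:380],None,fx=4,fy=4,interpolation=cv2.INTER_CUBIC))"
```

```text
t 15.37 tcp [0.5605 0.0324 0.0182] bay [-0.0082  0.1257] w -0.0002 gf 0.0 F [-0.5  0.8 -0.3] turnerr [-0.01  0.01 -0.03]
```

View pics/t5.png

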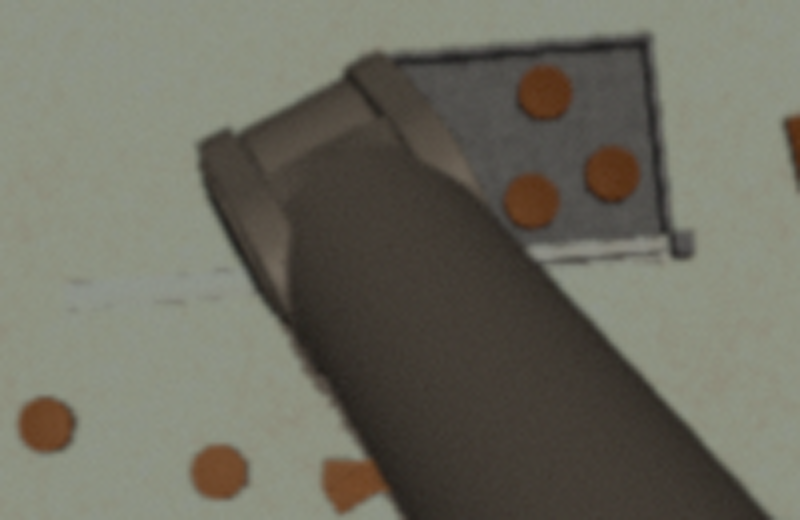

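The gate covers nearly all of the mouth. Its right end is at about (665,250), close to the stop at (682,243). I push on gently until the force rises.

>>> apply_moves --pt "0 0 0 -0.002 0 0 -1" --pt "0 0 0 -0.002 0 0 -1" --pt "0 0 0 -0.001 0 0 -1" --pt "0 0 0 -0.001 0 0 -1" --pt "0 0 0 0 0 0 -1" --pt "0 0 0 0 0 0 -1" --pt "0 0 0 0 0 0 -1" --pt "0 0 0 0 0 0 -1"

```text
clock: 16.08
tcp_pos: [0.5611, 0.0265, 0.0183]
orientation: [2.128, 2.311, -0.0]
contact_force: [-0.3, 0.6, 0.3]
grip_width: 0.0002
gripper_force: 0.0
```

>>> apply_moves --pt "0 0 0 -0.001 0 0 -1" --pt "0 0 0 -0.001 0 0 -1" --pt "0 0 0 -0.001 0 0 -1" --pt "0 0 0 -0.001 0 0 -1" --pt "0 0 0 0 0 0 -1" --pt "0 0 0 0 0 0 -1" --pt "0 0 0 0 0 0 -1" --pt "0 0 0 0 0 0 -1"

```text
clock: 16.75
tcp_pos: [0.5612, 0.0257, 0.0184]
orientation: [-2.124, -2.312, -0.004]
contact_force: [-1.0, 6.6, 0.2]
grip_width: -0.0001
gripper_force: 3.7
```

>>> apply_moves --pt "0 0 0 -0.001 0 0 -1" --pt "0 0 0 -0.001 0 0 -1" --pt "0 0 0 0 0 0 -1" --pt "0 0 0 0 0 0 -1" --pt "0 0 0 0.01 0 0 -1" --pt "0 0 0 0.02 0 0 -1" --pt "0 0 0 0.01 0 -0.03 -1" --pt "0 0 0 0 0 -0.04 -1"

```text
clock: 17.42
tcp_pos: [0.5553, 0.063, 0.0863]
orientation: [-2.12, -2.311, 0.007]
contact_force: [0.5, 0.5, 0.2]
grip_width: 0.0001
gripper_force: 0.0
```

>>> apply_moves --pt "0 0 0 0.03 0 -0.03 -1" --pt "0 0 0 0.04 0 0 -1" --pt "0 0 0 0.04 0 0 -1" --pt "0 0 0 0.04 0 0 -1" --pt "0 0 0 0.03 0 0 -1" --pt "0 0 0 0 0 0 -1" --pt "0 0 0 0 0 0 -1" --pt "0 0 0 0 0 0 -1"

```text
clock: 18.08
tcp_pos: [0.5437, 0.2382, 0.1174]
orientation: [2.128, 2.31, -0.002]
contact_force: [0.4, -1.2, 0.3]
grip_width: -0.0002
gripper_force: 0.0
```

```bash
python3 -c "
from h import *
st()
im=grab_frame('scene');cv2.imwrite('pics/s6.png',cv2.resize(im[130:280,130:330],None,fx=4,fy=4,interpolation=cv2.INTER_CUBIC))"
```

```text
t 18.08 tcp [0.5437 0.2382 0.1174] bay [-0.008   0.3322] w -0.0002 gf 0.0 F [ 0.4 -1.2  0.3] turnerr [-0.02  0.09 -0.06]
```

View pics/s6.png

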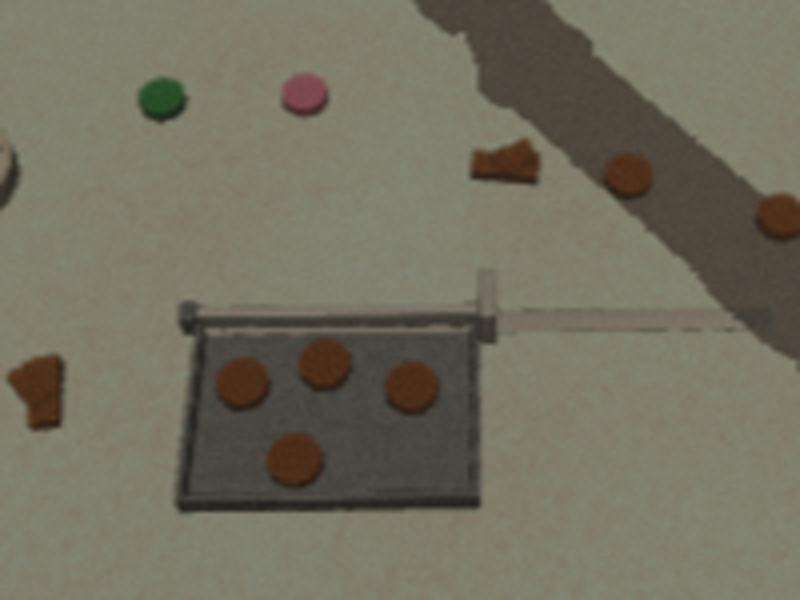

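The gate is shut against the stop (bar from 195 to 487, row 318) and four bases are inside. The two spares are in front at (628,175) and (780,217), the sherds are unmoved, and the arm is clear.

```bash
python3 -c "
from h import *
print(order.hand_in())"
```

```text
the job is handed in; nothing more can be done
None
```

I've handed the job in: four round bases are in the bay with the gate shut against its end stop, two spares are outside in front, and nothing else in view had moved; the jar and most of the tape were out of the last frame, and no verdict came back.

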